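# Re-index the meter stop on its rail and hold the pin home

### The job

A yellow sliding stop is locked on the aluminium rail by a spring plunger with a red knob. Pull the knob up, slide the stop exactly one hole along the rail towards the side where the blue water meter lies behind the rail (a grey cup stands on the other side), and push the pin fully home in that hole. The worn spring lets the pin creep part-way out when let go, so finish while still holding the knob in the gripper, pressed fully down, and do not disturb the things lying around.

Things in the scene. Friction and masses are not known exactly. Their poses are not given: they have to be found in the camera images.
- rail: fixed rail: dark foot plate 70 x 290 x 8 mm, square aluminium tube 30 x 30 x 260 mm on it, tube top 38 mm above the desk, blue end caps. Origin on the desk under its centre; y runs along the tube, x across it, away from the robot, z up. Five 14 mm holes in the tube's top at y = -80, -40, 0, 40, 80 mm; the pin starts in the middle one, under the sleeve. Yaw within 0.25 rad; immovable
- slide (a joint): position (m) of the yellow sliding stop along the rail's y axis: 0 = plunger over the middle hole (the start, within 1 mm), +0.040 and -0.040 = over the next holes; range -0.088 to 0.088. It slides with about 1.5 N of friction once the pin is out. The 10 mm pin has a 2 mm chamfered tip: it enters if within about 3 mm of a hole's centre
- plunger (a joint): height (m) of the plunger: 0 = pin fully home, tip 10 mm deep, hard stop; about 0.005 = where the worn spring leaves it in a hole (still locked, the start); 0.010 = tip level with the tube's top, riding on it between holes; 0.018 = end of travel. Spring 600 N/m: 3 to 4 N down to reach 0 from rest, 5 to 7 N up to hold 0.015.
- knob_grip (a point): centre of the red round knob on the plunger: 30 mm diameter, 24 mm tall (13 mm below this point to 11 mm above), axis upright. 79 mm above the desk with the pin fully home, about 84 mm at the start; moves with slide and plunger
- slide_top (a point): centre of the top of the 26 mm wide steel turret under the knob, 62 mm above the desk, moving with the slide. The turret stands on the yellow sleeve (40 mm across the rail, 56 mm along it, top 44 mm above the desk); a yellow stop plate 8 mm thick, top 54 mm above the desk, reaches 114 mm from this axis in rail +x, with a rubber pad on each face
- knob: the red knob; this origin is on its upright axis 79 mm BELOW knob_grip (use knob_grip to grip it); axes parallel to the rail's
- meter: loose blue water meter with brass collar and blue lid, 185 mm long (its y axis), 75 mm wide, 120 mm tall, 0.95 kg; origin under its centre. Lies behind the rail (rail x about +90 mm), parallel to it, at rail y about +160 or -160 mm: that sign is the way to slide. About 20 mm stay between its pipe end and the rubber pad once the stop is in the right hole
- cup: loose grey plastic cup with a closed lid, 67 mm diameter, 65 mm tall, origin under its centre; stands behind the rail at the end where the meter is not; leave alone
- oil_bottle: loose white oil bottle with red nozzle, 49 mm diameter, 150 mm tall, origin under its centre, standing at the left; leave alone
- screwdriver: loose screwdriver with a yellow handle, 172 mm long along its y axis, 24 mm thick, origin under its middle, lying at the right, pointing roughly along world x; leave alone

How it is judged:
By the outcome, as a careful person would: the job done as asked, in the order asked, and still so for the second after the job is handed in, while the arm keeps its last pose, push and grip.
It also fails if it takes over 35 s, if anything falls off the work surface, if the arm or the gripper's body presses on something with over 40 N, if the wrist force passes 120 N, or if a joint passes its speed limit or range.

### The arm

A 6-joint arm with a two-finger parallel gripper is mounted at the origin on a cart in front of the work surface, level with it; the furniture and walls round the work are solid. World frame = base frame: x ahead of the robot, y to its left, z up, the work surface at z = 0. Lengths are in m, angles in rad, forces in N, time in s.
With the tool pointing down it reaches from about 0.35 to 0.85 m from the base axis. Payload 8.1 kg.
Tool frame: the origin (TCP) lies midway between the tips of the shut fingers; the grasp point (between the pads) lies 19 mm behind it; z points along the fingers, y is the line along which they close (so a half turn about z gives the same grasp; the last joint's range is limited). The gripper opens to 93 mm and grips with 3 to 60 N. Pads are 15 mm wide; open, the fingers measure 128 mm over their backs; the gripper's body (75 mm by 188 mm) begins 65 mm behind the grasp point.
Start: joints at [1.148, 0.13, 1.488, -0, 1.523, -0.085], TCP at [0.199, 0.566, 0.219] pointing down, gripper open.
Joint ranges: [-2.96, 2.96], [-0.89, 2.26], [0.02, 2.5], [-1.34, 4.48], [0, 2.73], [-2.66, 2.66]. Speed limits (rad/s): [2.39, 2.39, 2.79, 3.14, 3.14, 3.14].

### API

Orientations are given as a 3x3 rotation matrix whose columns are the frame's x, y, z axes.
In Python, from workcell import monitor, viewer, hand_in gives the robot as it stands.
- The arm moves only by the shell command python3 -m jog 'ROWS' [OPENING]. ROWS is JSON, a list of rows, each an object with "xyz": the shift along the world's x, y, z in mm, a list of three; "dr": the turn, a rotation vector about the world's x, y, z in degrees, a list of three. In form: [{"xyz": [x, y, z], "dr": [ax, ay, az]}, ...]. A call has 1 to 10 rows; each row is the pose to reach, as a shift and turn from the pose commanded when the call began; what a row does not reach only later rows make up. A row lasts 1/12 s, in which the tool goes at most 41.7 mm and 7.16 degrees, less where a joint would pass 70% of its speed; a pose out of reach is approached as far as the arm can. A call with a gripper value outside its range is refused whole. OPENING is the gripper's target within -1 to 1 (fully open at 1, half-way at 0, shut at -1), set as the call begins (- or left out, the last holds). The fingers move at their own pace and stop on an object; the grip force is fixed at half the most. Time passes only in rows, so rows that repeat a pose let the fingers close. It gives the time, the measured TCP pose, the force, the opening and the grip force at its end, in the units of the state.
- monitor.read_state(): the state, without advancing time (a new reading comes with each control period).
- viewer.snapshot(name): name is "side" or "top"; returns the picture (420x560x3 uint8, red, green, blue); there is no depth.
- viewer.get_calibration(name): a dict with "K" (3x3 intrinsics, pixels), "R" (3x3) and "t" (3): a world point X has camera coordinates R X + t. Camera axes: x right, y down, z forward; pixel columns grow to the right and rows downward; lengths in m; the calibration is good to about 2 mm. A picture is of the moment at which its call begins. get_calibration takes no time and is no camera call.
- hand_in(): hands the job in; it is judged then, once.
The state is a dict: "clock": time; "qpos": joint angles; "joint_velocities": joint speeds; "joint_torque": joint torques, N m; "tool_pos": TCP position; "ee_rot": TCP orientation; "force": force on the tool from outside, world axes, zero at the start; "torque": the same for the moment, N m; "width": finger opening in m; "finger_force": force on a finger pad.
Only numpy, scipy, OpenCV 4.12 (cv2) and the standard library are available. Lean on these libraries where they do the work, as an engineer would, in place of code of your own. Each camera call takes 0.05 s, during which the arm holds its last target. There are 200 camera calls.

## Working session

There is one attempt and no reset: what is moved stays moved. The work goes in short steps, Python scripts to look and compute and a shell command to move; the robot and the scene stay as the last step left them, time stands still between calls to the robot, and variables do not carry over. Pictures are saved under pics/ and viewed, at most 10 in all, crops included, and the job is handed in when it is done.

```bash
mkdir -p pics; python3 - <<'E'
from workcell import monitor, viewer
import cv2, numpy as np
for n in ("side","top"):
    im=viewer.snapshot(n); cv2.imwrite(f"pics/{n}0.png",im[:,:,::-1]); np.save(f"pics/{n}0.npy",im)
    c=viewer.get_calibration(n); print(n,np.round(c["K"],1).tolist(),np.round(c["R"],3).tolist(),np.round(c["t"],3).tolist())
s=monitor.read_state(); print(s["clock"],s["tool_pos"],s["ee_rot"],s["width"],s["force"])
E
```

```text
side [[417.5, 0.0, 280.9], [0.0, 417.5, 206.9], [0.0, 0.0, 1.0]] [[0.986, -0.164, -0.018], [-0.123, -0.656, -0.744], [0.11, 0.737, -0.667]] [-0.499, 0.14, 1.378]
top [[408.3, 0.0, 279.6], [0.0, 408.3, 212.4], [0.0, 0.0, 1.0]] [[0.017, -1.0, -0.005], [-0.993, -0.017, -0.113], [0.113, 0.007, -0.994]] [0.009, 0.529, 1.187]
0.1 [0.19859981 0.56566116 0.2177232 ] [[-9.43496418e-01  3.31382019e-01 -6.83098748e-04]
 [ 3.31382684e-01  9.43495301e-01 -1.46089262e-03]
 [ 1.60386914e-04 -1.60471405e-03 -9.99998700e-01]] 0.09288182196168546 [-0.51589554  0.0516962   0.26336765]
```

View pics/side0.png

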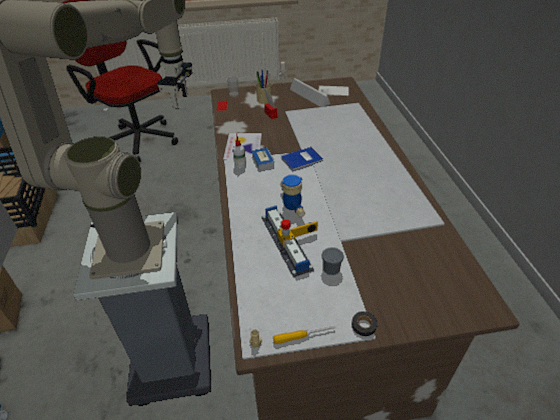

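View pics/top0.png

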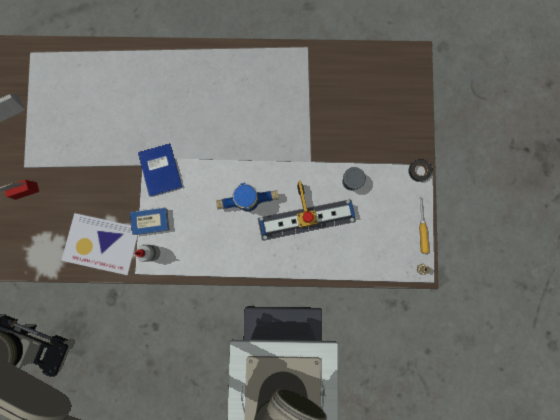

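The meter lies to the left of the rail, at world +y, and the cup is on the right. In the top view the red knob is at (308,217) and the tube runs from (263,230) to (354,211), so I slide towards rail +y. Next I triangulate the knob and the rail.

```bash
cat > h.py <<'E'
import cv2, numpy as np
from workcell import viewer, monitor
def ray(n,uv):
    c=viewer.get_calibration(n); R=np.array(c["R"]);t=np.array(c["t"])
    d=R.T@np.linalg.solve(np.array(c["K"]),[uv[0],uv[1],1.]); return -R.T@t,d/np.linalg.norm(d)
def plane(n,uv,z):
    o,d=ray(n,uv); return o+d*(z-o[2])/d[2]
def tri(a,b):
    (o1,d1),(o2,d2)=ray("side",a),ray("top",b)
    s=np.linalg.lstsq(np.c_[d1,-d2],o2-o1,rcond=None)[0]
    p,q=o1+s[0]*d1,o2+s[1]*d2; return (p+q)/2,np.linalg.norm(p-q)
def proj(n,X):
    c=viewer.get_calibration(n); p=np.array(c["K"])@(np.array(c["R"])@X+np.array(c["t"])); return p[:2]/p[2]
def blobs(im,lo,hi,box):
    h=cv2.cvtColor(im,cv2.COLOR_RGB2HSV); m=cv2.inRange(h,np.array(lo),np.array(hi))
    if lo[0]==0: m|=cv2.inRange(h,np.array([172,lo[1],lo[2]]),np.array([180,255,255]))
    k=np.zeros_like(m); x0,y0,x1,y1=box; k[y0:y1,x0:x1]=m[y0:y1,x0:x1]
    n,_,st,ce=cv2.connectedComponentsWithStats(k)
    return sorted([(int(st[i][4]),st[i][:4].tolist(),ce[i].round(1).tolist()) for i in range(1,n)],reverse=True)[:4]
E
python3 - <<'E'
from h import *
s=np.load("pics/side0.npy");t=np.load("pics/top0.npy")
a=blobs(s,(0,140,70),(7,255,255),(270,205,305,245));b=blobs(t,(0,140,70),(7,255,255),(290,200,325,235))
print(a,b); print(tri(a[0][2],b[0][2]), plane("top",b[0][2],.09))
c=blobs(t,(100,100,40),(130,255,255),(255,195,365,245)); print(c)
# aluminium tube top: bright mask at long narrow region
pts=[plane("top",x[2],.03) for x in c]; print(np.round(pts,4))
h=cv2.resize(t[170:250,240:380],None,fx=5,fy=5,interpolation=cv2.INTER_CUBIC); cv2.imwrite("pics/crop.png",h[:,:,::-1])
E
```

```text
[(76, [281, 219, 9, 11], [285.2, 223.8])] [(85, [303, 211, 11, 11], [307.7, 216.5])]
(array([ 0.51142922, -0.0625423 ,  0.08663441]), np.float64(0.0012305361623861299)) [ 0.51169481 -0.06236972  0.09      ]
[(101, [255, 195, 17, 13], [263.2, 198.5]), (45, [260, 221, 6, 14], [262.3, 227.6]), (44, [349, 202, 6, 15], [351.3, 209.5]), (5, [255, 195, 1, 5], [255.0, 197.0])]
[[ 0.5699  0.0675  0.03  ]
 [ 0.4826  0.0683  0.03  ]
 [ 0.5411 -0.1958  0.03  ]
 [ 0.574   0.0922  0.03  ]]
```

View pics/crop.png

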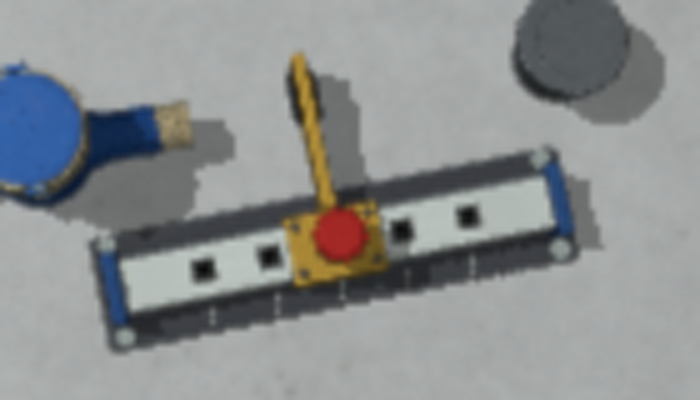

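The crop shows the knob at (340,235), the holes in line with the rail, and the plate pointing away. Two measurements agree:
- Knob: about (0.511, -0.0625, 0.086).
- Rail: yaw about 0.213 rad, so one hole is (-8.5, +39.1) mm.

I'll move above the knob with the fingers closing along the rail, which is a +31.6° turn.

```bash
python3 -m jog '[{"xyz":[15,-31,0],"dr":[0,0,1.6]},{"xyz":[31,-62,0],"dr":[0,0,3.2]},{"xyz":[47,-94,0],"dr":[0,0,4.8]},{"xyz":[62,-125,0],"dr":[0,0,6.4]},{"xyz":[78,-157,0],"dr":[0,0,8]},{"xyz":[94,-188,0],"dr":[0,0,9.6]},{"xyz":[109,-220,0],"dr":[0,0,11.2]},{"xyz":[125,-251,0],"dr":[0,0,12.8]},{"xyz":[141,-283,0],"dr":[0,0,14.4]},{"xyz":[156,-314,0],"dr":[0,0,16]}]' 1
python3 -m jog '[{"xyz":[16,-32,0],"dr":[0,0,1.6]},{"xyz":[31,-63,0],"dr":[0,0,3.2]},{"xyz":[47,-94,0],"dr":[0,0,4.8]},{"xyz":[63,-126,0],"dr":[0,0,6.4]},{"xyz":[78,-157,0],"dr":[0,0,8]},{"xyz":[94,-188,0],"dr":[0,0,9.6]},{"xyz":[110,-220,0],"dr":[0,0,11.2]},{"xyz":[125,-251,0],"dr":[0,0,12.8]},{"xyz":[141,-283,0],"dr":[0,0,14.4]},{"xyz":[156,-314,0],"dr":[0,0,15.6]}]'
python3 -m jog '[{"xyz":[0,0,0],"dr":[0,0,0]},{"xyz":[0,0,0],"dr":[0,0,0]},{"xyz":[0,0,0],"dr":[0,0,0]}]'
```

```text
clock: 0.93
tool_pos: [0.355, 0.2504, 0.2184]
ee_rot: [[-0.998, 0.057, -0.0], [0.057, 0.998, -0.0], [0.0, -0.0, -1.0]]
force: [1.6, 0.4, 0.1]
width: 0.0934
finger_force: 0.0
clock: 1.77
tool_pos: [0.5111, -0.0638, 0.2182]
ee_rot: [[-0.977, -0.213, -0.0], [-0.213, 0.977, 0.0], [0.0, 0.0, -1.0]]
force: [0.3, -0.2, 1.2]
width: 0.093
finger_force: 0.0
clock: 2.02
tool_pos: [0.5104, -0.0617, 0.2181]
ee_rot: [[-0.977, -0.211, -0.001], [-0.211, 0.977, 0.001], [0.001, 0.001, -1.0]]
force: [0.2, 0.3, -0.1]
width: 0.0934
finger_force: 0.0
```

```bash
python3 -m jog '[{"xyz":[1,0,-25],"dr":[0,0,0]},{"xyz":[1,0,-50],"dr":[0,0,0]},{"xyz":[1,0,-75],"dr":[0,0,0]},{"xyz":[1,0,-100],"dr":[0,0,0]},{"xyz":[1,0,-120],"dr":[0,0,0]},{"xyz":[1,0,-135],"dr":[0,0,0]},{"xyz":[1,0,-145],"dr":[0,0,0]},{"xyz":[1,0,-152],"dr":[0,0,0]},{"xyz":[1,0,-152],"dr":[0,0,0]},{"xyz":[1,0,-152],"dr":[0,0,0]}]'
python3 - <<'E'
from h import *
for n,b in (("side",(240,190,340,290)),("top",(230,160,370,250))):
    im=viewer.snapshot(n); x0,y0,x1,y1=b
    c=cv2.resize(im[y0:y1,x0:x1],None,fx=4,fy=4,interpolation=cv2.INTER_CUBIC); cv2.imwrite(f"pics/g_{n}.png",c[:,:,::-1])
E
```

```text
clock: 2.85
tool_pos: [0.512, -0.0615, 0.0671]
ee_rot: [[-0.977, -0.213, 0.0], [-0.213, 0.977, -0.0], [-0.0, -0.0, -1.0]]
force: [-0.1, -0.4, 0.5]
width: 0.093
finger_force: 0.0
```

View pics/g_side.png

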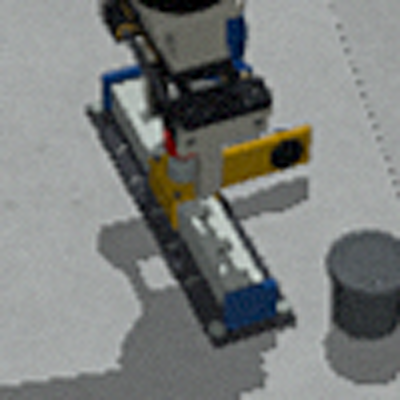

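The fingers straddle the red knob, visible at about (170,140) between them, with the steel turret below it. Closing now.

```bash
python3 -m jog '[{"xyz":[0,0,0],"dr":[0,0,0]},{"xyz":[0,0,0],"dr":[0,0,0]},{"xyz":[0,0,0],"dr":[0,0,0]},{"xyz":[0,0,0],"dr":[0,0,0]},{"xyz":[0,0,0],"dr":[0,0,0]},{"xyz":[0,0,0],"dr":[0,0,0]},{"xyz":[0,0,0],"dr":[0,0,0]},{"xyz":[0,0,0],"dr":[0,0,0]},{"xyz":[0,0,0],"dr":[0,0,0]},{"xyz":[0,0,0],"dr":[0,0,0]}]' -1
```

```text
clock: 3.78
tool_pos: [0.5118, -0.0619, 0.0666]
ee_rot: [[-0.977, -0.212, -0.0], [-0.212, 0.977, -0.0], [0.0, -0.0, -1.0]]
force: [0.5, -3.9, 0.4]
width: 0.0305
finger_force: 1.8
```

```bash
python3 -m jog '[{"xyz":[0,0,0],"dr":[0,0,0]},{"xyz":[0,0,0],"dr":[0,0,0]},{"xyz":[0,0,0],"dr":[0,0,0]},{"xyz":[0,0,0],"dr":[0,0,0]}]'
```

```text
clock: 4.12
tool_pos: [0.5118, -0.0619, 0.0666]
ee_rot: [[-0.977, -0.212, -0.0], [-0.212, 0.977, -0.0], [0.0, 0.0, -1.0]]
force: [1.1, -0.5, -0.1]
width: 0.0294
finger_force: 30.0
```

Gripped at 30 N with almost no side load. Lifting 10 mm takes the plunger from about 5 to about 15 mm.

```bash
python3 -m jog '[{"xyz":[0,0,2],"dr":[0,0,0]},{"xyz":[0,0,4],"dr":[0,0,0]},{"xyz":[0,0,6],"dr":[0,0,0]},{"xyz":[0,0,8],"dr":[0,0,0]},{"xyz":[0,0,10],"dr":[0,0,0]},{"xyz":[0,0,10],"dr":[0,0,0]},{"xyz":[0,0,10],"dr":[0,0,0]},{"xyz":[0,0,10],"dr":[0,0,0]}]'
```

```text
clock: 4.78
tool_pos: [0.5117, -0.0619, 0.0764]
ee_rot: [[-0.977, -0.212, -0.0], [-0.212, 0.977, 0.0], [0.0, 0.0, -1.0]]
force: [2.1, -0.3, -5.3]
width: 0.0292
finger_force: 30.0
```

The pull is 5.3 N, which matches the plunger at about 15 mm. Sliding one hole now.

```bash
python3 -m jog '[{"xyz":[-1.1,5,0],"dr":[0,0,0]},{"xyz":[-2.2,10,0],"dr":[0,0,0]},{"xyz":[-3.3,15,0],"dr":[0,0,0]},{"xyz":[-4.3,20,0],"dr":[0,0,0]},{"xyz":[-5.4,25,0],"dr":[0,0,0]},{"xyz":[-6.5,30,0],"dr":[0,0,0]},{"xyz":[-7.6,35,0],"dr":[0,0,0]},{"xyz":[-8.5,39.1,0],"dr":[0,0,0]},{"xyz":[-8.5,39.1,0],"dr":[0,0,0]},{"xyz":[-8.5,39.1,0],"dr":[0,0,0]}]'
python3 -m jog '[{"xyz":[0,0,0],"dr":[0,0,0]},{"xyz":[0,0,0],"dr":[0,0,0]}]'
```

```text
clock: 5.62
tool_pos: [0.503, -0.022, 0.0765]
ee_rot: [[-0.977, -0.213, -0.001], [-0.213, 0.977, 0.001], [0.0, 0.001, -1.0]]
force: [-0.0, 1.6, -6.7]
width: 0.0287
finger_force: 30.0
clock: 5.78
tool_pos: [0.5031, -0.0227, 0.0765]
ee_rot: [[-0.977, -0.212, -0.0], [-0.212, 0.977, 0.0], [0.0, 0.0, -1.0]]
force: [0.4, 1.3, -6.5]
width: 0.0291
finger_force: 30.0
```

```bash
python3 -m jog '[{"xyz":[0,0,-2],"dr":[0,0,0]},{"xyz":[0,0,-4],"dr":[0,0,0]},{"xyz":[0,0,-6],"dr":[0,0,0]},{"xyz":[0,0,-8],"dr":[0,0,0]},{"xyz":[0,0,-10],"dr":[0,0,0]},{"xyz":[0,0,-12],"dr":[0,0,0]},{"xyz":[0,0,-12],"dr":[0,0,0]},{"xyz":[0,0,-12],"dr":[0,0,0]}]'
```

```text
clock: 6.45
tool_pos: [0.5034, -0.0229, 0.0648]
ee_rot: [[-0.977, -0.212, 0.0], [-0.212, 0.977, -0.0], [-0.0, -0.0, -1.0]]
force: [-3.1, 1.0, 1.4]
width: 0.029
finger_force: 30.0
```

Pin entered: z is well below the 10 mm riding level at only 1.4 N. Pressing to the hard stop.

```bash
python3 -m jog '[{"xyz":[0,0,-1],"dr":[0,0,0]},{"xyz":[0,0,-2],"dr":[0,0,0]},{"xyz":[0,0,-3],"dr":[0,0,0]},{"xyz":[0,0,-3],"dr":[0,0,0]},{"xyz":[0,0,-3],"dr":[0,0,0]}]'
python3 -m jog '[{"xyz":[0,0,-0.5],"dr":[0,0,0]},{"xyz":[0,0,-1],"dr":[0,0,0]},{"xyz":[0,0,-1],"dr":[0,0,0]},{"xyz":[0,0,-1],"dr":[0,0,0]}]'
```

```text
clock: 6.87
tool_pos: [0.5034, -0.0229, 0.0617]
ee_rot: [[-0.977, -0.212, 0.0], [-0.212, 0.977, -0.0], [-0.0, -0.0, -1.0]]
force: [-4.3, -0.8, 2.2]
width: 0.0292
finger_force: 30.0
clock: 7.2
tool_pos: [0.5035, -0.0229, 0.0613]
ee_rot: [[-0.977, -0.212, 0.0], [-0.212, 0.977, -0.0], [-0.0, -0.0, -1.0]]
force: [-6.3, -1.0, 8.4]
width: 0.0287
finger_force: 30.0
```

```bash
python3 -m jog '[{"xyz":[0,0,-0.5],"dr":[0,0,0]},{"xyz":[0,0,-0.5],"dr":[0,0,0]},{"xyz":[0,0,-0.5],"dr":[0,0,0]},{"xyz":[0,0,-0.5],"dr":[0,0,0]}]'
python3 - <<'E'
from h import *
s=np.zeros(1)
for n,b in (("side",(220,170,360,290)),("top",(200,150,380,250))):
    im=viewer.snapshot(n); x0,y0,x1,y1=b
    c=cv2.resize(im[y0:y1,x0:x1],None,fx=4,fy=4,interpolation=cv2.INTER_CUBIC); cv2.imwrite(f"pics/e_{n}.png",c[:,:,::-1])
st=monitor.read_state(); print(st["tool_pos"],st["force"])
E
```

```text
clock: 7.53
tool_pos: [0.5036, -0.023, 0.0612]
ee_rot: [[-0.977, -0.212, 0.0], [-0.212, 0.977, -0.0], [-0.0, -0.001, -1.0]]
force: [-8.4, -0.6, 11.1]
width: 0.0293
finger_force: 30.0
[ 0.50363331 -0.0230098   0.06123301] [-7.89043248 -1.17688411 11.81830141]
```

View pics/e_side.png

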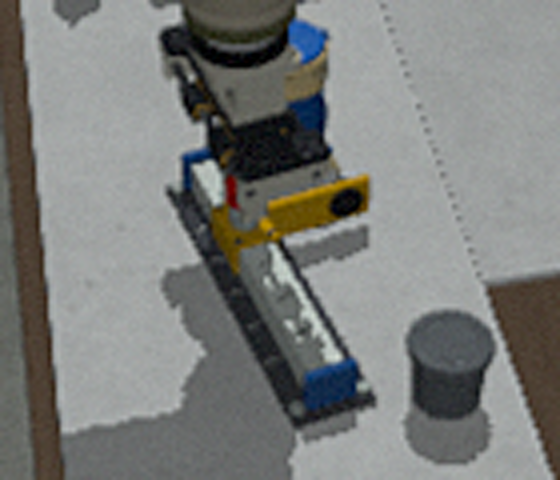

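View pics/e_top.png

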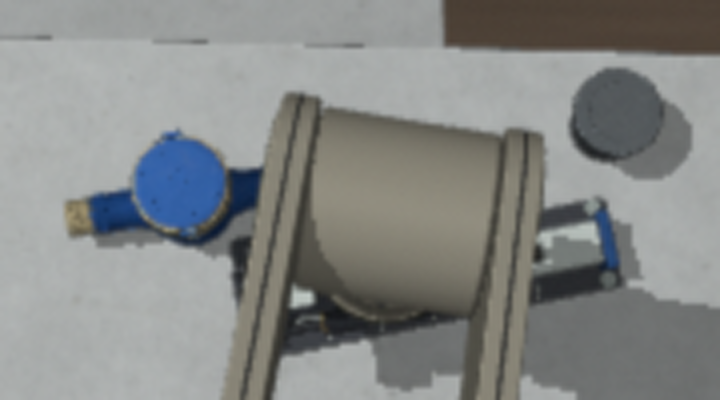

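The side view shows the stop over the next hole towards the meter. The meter and cup have not moved. z stays at 61.2 mm while the press has risen to 11 N, so the pin is on its hard stop. Handing in while still gripping and pressing.

```bash
python3 -c "
from workcell import hand_in
print(hand_in())"
```

```text
the job is handed in; nothing more can be done
None
```

I moved the stop one hole towards the water meter, pressed the pin onto its hard stop, and handed the job in at about 7.6 s with the knob still gripped and pressed down at about 11 N; no verdict came back.

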